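# Seat a well plate in the corner of a microscope stage

## Task

The white 24-well plate lies askew on the stage of the open-top microscope. Slide it home into the corner, flush against both the long rail at the back and the end stop, and then swing the retaining arm in until its roller rests against the plate. Push only: keep the plate flat on the stage, move it smoothly, never pick it up or tip it, and leave the other things where they stand.

Things in the scene. Friction and masses are not known exactly. Their poses are not given: they have to be found in the camera images.
- plate: white plastic 24-well plate, 85.5 mm along its x, 127.8 mm along its y, 20 mm high (its lowest 8 mm is a skirt 2 mm proud of the sides above), 0.1 to 0.2 kg, loose on the dark stage. Origin: centre of its underside, z up. Starts 5 to 11 cm short of the back rail and 6 to 13 cm short of the end stop, turned up to 0.3 rad from square.
- microscope: open-top microscope, fixed, turned up to 0.2 rad: white housing, flat dark stage 300 mm (x) by 400 mm (y), its top 140 mm above the bench, nothing above it. Origin: centre of its underside; x away from the robot, y to the left, z up. A black focus knob stands 34 mm out of each side, below the stage.
- seat (a point): point on the stage's top where the plate's origin lies when home, at x +75, y +55 mm from the stage's centre, over a flush round objective port (72 mm steel ring, no obstacle). Axes as the microscope's; the home plate's x and y lie along them.
- rail (a point): back rail, aluminium bar along y at the stage's far edge, 12 mm thick, 9 mm high, 260 mm long. The point is on the middle of its near face, the one the plate bears on, at the height of the stage's top; axes as the microscope's. 42.8 mm beyond seat in x.
- end_stop (a point): end stop, aluminium bar along x, 74 mm long, 10 mm thick, 9 mm high, at the left end of the rail. The point is on the middle of its right face, the one the plate bears on, at the height of the stage's top; axes as the microscope's. 64 mm left of seat in y.
- retainer_pivot (a point): pivot axis of the retaining arm, at the height of the stage's top (axes as the microscope's): a steel boss 20 mm across, 12 mm high (16 with its screw), 51 mm nearer the robot than seat and 90 mm left of it.
- retainer (a joint): angle of the retaining arm (rad): 0 = from the pivot straight to -x of the stage, towards the robot; grows counter-clockwise seen from above, so the roller swings to the right and then to the back, towards the plate; about 1.57 (arm along -y) when it rests against the home plate. Starts at -0.5 to 0.3, limits -0.7 and 1.8. Friction (under 1 N at the roller) keeps it where it is left.
- retainer_roller (a point): axis of the grey roller at the arm's end, 10 mm above the stage: 16 mm across, standing 2 to 18 mm above the stage (20 with its screw), 60 mm from the pivot axis. The arm between is a flat steel bar 12 mm wide, 2 to 7 mm above the stage.
- dish: small lidded culture dish of white plastic, 39 mm across, 14 mm high, standing on the microscope stage towards its near left corner; leave it. Origin: centre of the underside.
- dropper: small amber dropper bottle, 28 mm across, 60 mm high, standing on the stage towards its near right corner; leave it. Origin: centre of the underside.
- jar: clear specimen jar with white cap, 64 mm across, 75 mm high, on the bench beside the microscope; leave it. Origin: centre of the underside.
- jar2: amber jar with black cap, 48 mm across, 65 mm high, on the bench beside the microscope; leave it. Origin: centre of the underside.
- slide_box: grey slide box 98 x 85 x 35 mm on the bench, left of the microscope; leave it. Origin: centre of the underside.
- spatula: narrow steel lab spatula, 172 mm long, 5 mm high, lying on the bench, right of the microscope; leave it. Origin: underside, mid-length, long axis x.
- vial: small glass vial, 26 mm across, 50 mm high, on the bench beside the microscope; leave it. Origin: centre of the underside.
Mind the look-alikes: they are no part of the job. What is meant by the plate is not green, orange or red, and is the larger of those in its own colour.

How it is judged:
By the outcome, as a careful person would: the job done as asked, in the order asked, and still so for the second after the job is handed in, with the robot touching nothing.
It also fails if it takes over 69 s, if anything falls off the work surface, if the arm or the gripper's body presses on something with over 40 N, if the wrist force passes 120 N, or if a joint passes its speed limit or range.

## Robot

A 6-joint arm with a two-finger parallel gripper is mounted at the origin on the work surface. World frame = base frame: x ahead of the robot, y to its left, z up, the work surface at z = 0. Lengths are in m, angles in rad, forces in N, time in s.
With the tool pointing down it reaches from about 0.3 to 0.875 m from the base axis. Payload 6.4 kg.
Tool frame: the origin (TCP) lies between the finger pads; the fingertips stand 22 mm ahead of it and the grasp point (between the pads) lies 3 mm ahead of it; z points along the fingers, y is the line along which they close (so a half turn about z gives the same grasp; the last joint's range is limited). The gripper opens to 85 mm and grips with 20 to 120 N. Pads are 22 mm wide; open, the fingers measure 114 mm over their backs; the gripper's body (76 mm by 85 mm) begins 54 mm behind the grasp point. The pads swing forward as they close: fully open they stand 13 mm farther back than shut.
Start: joints at [1.042, 0.181, 1.607, -0, 1.354, -0.206], TCP at [0.182, 0.545, 0.253] pointing down, gripper open.
Joint ranges: [-2.99, 2.99], [-0.89, 2.07], [0.3, 2.58], [-1.14, 4.28], [0, 2.63], [-3.12, 3.12]. Speed limits (rad/s): [2.57, 2.57, 3.01, 3.14, 3.14, 3.14].

## Interface

Orientations are given as a unit quaternion [w, x, y, z].
In Python, from bench import ctrl, imaging, workorder gives the robot as it stands.
- The arm moves only by the shell command python3 -m pendant 'ROWS' [OPENING]. ROWS is JSON, a list of rows, each a list of 4 numbers: the shift along the tool's x, y, z in cm, then the turn about the tool's z in degrees. In form: [[dx, dy, dz, roll], ...]. A call has 1 to 12 rows; each row is the pose to reach, as a shift and turn from the pose commanded when the call began, along the tool's axes at that moment; what a row does not reach only later rows make up. A row lasts 1/12 s, in which the tool goes at most 41.7 mm and 7.16 degrees, less where a joint would pass 70% of its speed; a pose out of reach is approached as far as the arm can. A call with a gripper value outside its range is refused whole. OPENING is the opening, from 0 (shut) to 1 (fully open), set as the call begins (- or left out, the last holds). The fingers move at their own pace and stop on an object; the grip force is fixed at half the most. Time passes only in rows, so rows that repeat a pose let the fingers close. It gives the time, the measured TCP pose, the force, the opening and the grip force at its end, in the units of the state.
- ctrl.get_obs(): the state, without advancing time (a new reading comes with each control period).
- imaging.camera(name): name is "scene" or "top" or "wrist"; returns the picture (420x560x3 uint8, red, green, blue); there is no depth.
- imaging.camera_info(name): a dict with "K" (3x3 intrinsics, pixels), "T" (4x4, takes a point from camera to world coordinates); the wrist camera has in their place "tool_from_camera" (4x4, takes a point from camera to tool coordinates, whose origin is the TCP and whose axes are the flange's). Camera axes: x right, y up, looking along -z (the intrinsics and any distortion apply to the point x, -y, -z); pixel columns grow to the right and rows downward; lengths in m; the calibration is good to about 2 mm. A picture is of the moment at which its call begins: read the wrist's pose just before it. camera_info takes no time and is no camera call.
- workorder.hand_in(): hands the job in; it is judged then, once.
The state is a dict: "time_s": time; "q": joint angles; "dq": joint speeds; "joint_efforts": joint torques, N m; "eef_pos": TCP position; "eef_rot": TCP orientation; "wrist_force": force on the tool from outside, world axes, zero at the start; "torque": the same for the moment, N m; "opening": opening from 0.0 (shut) to 1.0 (fully open); "grasp_force": force on a finger pad.
Only numpy, scipy, OpenCV 4.12 (cv2) and the standard library are available. Lean on these libraries where they do the work, as an engineer would, in place of code of your own. Each camera call takes 0.05 s, during which the arm holds its last target. There are 200 camera calls.

## Working session

There is one attempt and no reset: what is moved stays moved. The work goes in short steps, Python scripts to look and compute and a shell command to move; the robot and the scene stay as the last step left them, time stands still between calls to the robot, and variables do not carry over. Pictures are saved under pics/ and viewed, at most 10 in all, crops included, and the job is handed in when it is done.

```bash
mkdir -p pics; ls; python3 - <<'E'
from bench import ctrl, imaging
import cv2
for n in ("scene","top"):
    im=imaging.camera(n); cv2.imwrite(f"pics/{n}0.png",im[:,:,::-1]); i=imaging.camera_info(n); print(n,i)
print({k:imaging.camera_info("wrist")[k] for k in imaging.camera_info("wrist")})
print(ctrl.get_obs())
E
```

```text
pics
scene {'K': array([[490.0705765 ,   0.        , 288.15944946],
       [  0.        , 490.0705765 , 207.8120553 ],
       [  0.        ,   0.        ,   1.        ]]), 'T': array([[ 0.69052893, -0.52828207,  0.49405248,  1.16368545],
       [ 0.7231805 ,  0.51691773, -0.45804587, -0.6738461 ],
       [-0.01340706,  0.67358305,  0.73898994,  1.10673264],
       [ 0.        ,  0.        ,  0.        ,  1.        ]])}
top {'K': array([[490.04160943,   0.        , 282.93089661],
       [  0.        , 490.04160943, 215.98512511],
       [  0.        ,   0.        ,   1.        ]]), 'T': array([[-6.06301170e-03,  9.92491196e-01, -1.22165730e-01,
         2.84045653e-01],
       [-9.99981497e-01, -6.07803905e-03,  2.49654893e-04,
        -5.42141321e-02],
       [-4.94747796e-04,  1.22164984e-01,  9.92509684e-01,
         1.84303148e+00],
       [ 0.00000000e+00,  0.00000000e+00,  0.00000000e+00,
         1.00000000e+00]])}
{'K': array([[306.30530337,   0.        , 278.86418481],
       [  0.        , 306.30530337, 212.98003926],
       [  0.        ,   0.        ,   1.        ]]), 'too
[... 347 characters left out ...]
00e+00]])}
{'time_s': 0.1, 'q': array([ 1.04174104e+00,  1.81501494e-01,  1.60788406e+00, -3.45716766e-05,
        1.35381309e+00, -2.06267290e-01]), 'dq': array([-0.0001462 , -0.00145834, -0.00302843, -0.00080582, -0.00070473,
       -0.00085577]), 'joint_efforts': array([ 3.08846556e-04, -4.45874119e+01, -3.52243209e+01, -3.10907080e-04,
        4.12925161e-03, -1.75902932e-05]), 'eef_pos': array([0.18213559, 0.54490777, 0.25246626]), 'eef_rot': array([-2.72873152e-04,  1.60690506e-01,  9.87004517e-01, -7.55395131e-04]), 'wrist_force': array([-0.16243642, -0.67458151, -0.01362815]), 'torque': array([-0.00561208,  0.00782127,  0.03929475]), 'grasp_force': 0.0, 'opening': 1.0007614325162406}
```

```bash
python3 - <<'E'
import cv2
a=cv2.imread("pics/top0.png"); cv2.imwrite("pics/topz.png",cv2.resize(a,(800,600)))
E
```

```text
(no output)
```

View pics/topz.png

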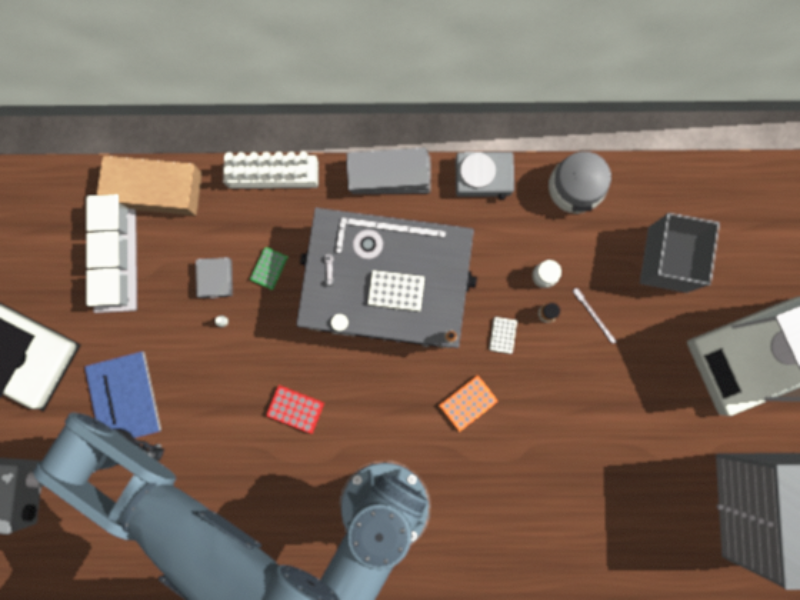

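View pics/scene0.png

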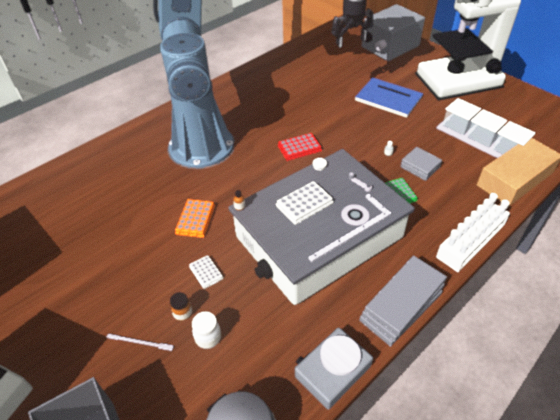

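Candidates in the 800x600 top view:
- white plate on the stage (396,291)
- smaller white plate on the bench (503,335)
- green (268,268)
- red (295,408)
- orange (468,403)

I choose (396,291), the larger white one, and check it in a close crop.

```bash
python3 - <<'E'
import cv2
a=cv2.imread("pics/top0.png")[140:250,205:345]; cv2.imwrite("pics/crop1.png",cv2.resize(a,None,fx=5.4,fy=5.4,interpolation=cv2.INTER_CUBIC))
E
```

```text
(no output)
```

View pics/crop1.png

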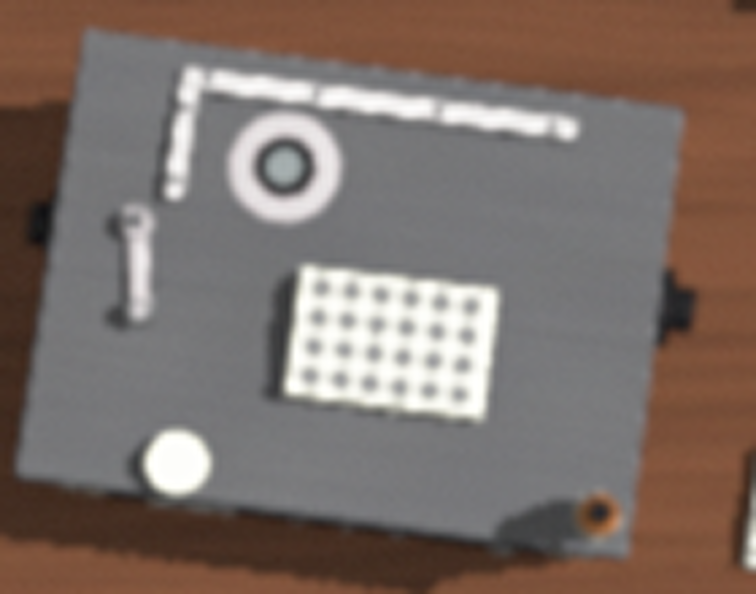

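The crop shows the 4x6 white plate with corners (300,263), (498,290), (484,420), (285,395). The port is at (285,167), the retainer pivot at (138,215), the roller at (133,318), the dish at (178,462) and the dropper at (598,513).

```bash
cat > h.py <<'E'
import numpy as np, cv2
from bench import ctrl, imaging
from scipy.spatial.transform import Rotation as R
def cam(name,obs=None):
    i=imaging.camera_info(name)
    if name!="wrist": return i["K"],i["T"]
    o=obs or ctrl.get_obs(); M=np.eye(4); q=o["eef_rot"]; M[:3,:3]=R.from_quat([*q[1:],q[0]]).as_matrix(); M[:3,3]=o["eef_pos"]
    return i["K"],M@i["tool_from_camera"]
def back(name,uv,z,obs=None):
    K,T=cam(name,obs); uv=np.atleast_2d(uv).astype(float)
    d=np.c_[(uv[:,0]-K[0,2])/K[0,0],-(uv[:,1]-K[1,2])/K[1,1],-np.ones(len(uv))]@T[:3,:3].T
    return T[:3,3]+d*((z-T[2,3])/d[:,2:])
def proj(name,P,obs=None):
    K,T=cam(name,obs); p=(np.atleast_2d(P)-T[:3,3])@T[:3,:3]
    return np.c_[K[0,2]+K[0,0]*p[:,0]/-p[:,2],K[1,2]-K[1,1]*p[:,1]/-p[:,2]]
def tool(obs=None):
    o=obs or ctrl.get_obs(); q=o["eef_rot"]; return np.array(o["eef_pos"]),R.from_quat([*q[1:],q[0]]).as_matrix()
E
python3 - <<'E'
from h import *
np.set_printoptions(precision=4,suppress=True)
f=lambda l,z: back("top",np.array(l)/5.4+[205,140],z)
s=f([(90,30),(685,107),(630,555),(18,475)],.14); c=s.mean(0)
ex=(s[0]+s[1]-s[2]-s[3])/2; ey=(s[0]+s[3]-s[1]-s[2])/2
print("stage",s[:,:2],c,np.linalg.norm(ex),np.linalg.norm(ey),np.arctan2(ex[1],ex[0]),np.arctan2(-ey[0],ey[1]))
p=f([(300,263),(498,290),(484,420),(285,395)],.16);pc=p.mean(0)
px=(p[0]+p[1]-p[2]-p[3])/2; py=(p[0]+p[3]-p[1]-p[2])/2
print("plate",pc,np.linalg.norm(px),np.linalg.norm(py),np.arctan2(px[1],px[0]),np.arctan2(-py[0],py[1]))
print("port",f([(285,167)],.14),"pivot",f([(138,215)],.155),"roller",f([(133,318)],.16),"dish",f([(178,462)],.154),"drop",f([(598,513)],.2))
th=np.arctan2(-ey[0],ey[1]);M=np.array([[np.cos(th),-np.sin(th)],[np.sin(th),np.cos(th)]])
port=f([(285,167)],.14)[0]
print("seat from stage", c[:2]+M@[.075,.055],"pivot pred",c[:2]+M@[.024,.145],"plate in stage",M.T@(pc-c)[:2])
E
```

```text
stage [[ 0.748   0.1622]
 [ 0.6936 -0.2296]
 [ 0.399  -0.1888]
 [ 0.4531  0.206 ]] [ 0.5734 -0.0125  0.14  ] 0.2977554852042704 0.3970526039158702 -0.14261202378428564 -0.13711618069700465
plate [ 0.5357 -0.0362  0.16  ] 0.08561769816957257 0.12874592703742058 -0.11377315308474355 -0.13777224436075042
port [[0.655  0.0335 0.14  ]] pivot [[0.6206 0.128  0.155 ]] roller [[0.5522 0.1302 0.16  ]] dish [[0.4595 0.1014 0.154 ]] drop [[ 0.4212 -0.1645  0.2   ]]
seat from stage [0.6552 0.0317] pivot pred [0.617  0.1278] plate in stage [-0.0341 -0.0286]
```

```bash
cat >> h.py <<'E'
TH=-0.138; C=np.array([.5734,-.0125])
def MS(): return np.array([[np.cos(TH),-np.sin(TH)],[np.sin(TH),np.cos(TH)]])
def w(v): return C+MS()@np.array(v)       # stage (m, about stage centre) -> world xy
def s(p): return MS().T@(np.array(p)[...,:2]-C) if np.ndim(p)==1 else (np.array(p)[:,:2]-C)@MS()
def go(v,z,yaw=0):
    "rows for TCP at stage xy v, height z, tool y at stage angle 90deg+yaw"
    p,M=tool(); d=M.T@(np.r_[w(v),z]-p)*100
    cur=np.degrees(np.arctan2(M[1,1],M[0,1])); t=90+np.degrees(TH)+yaw
    r=-((t-cur+180)%360-180)
    print("rows",np.round(d,2),"roll",round(r,1))
def st():
    o=ctrl.get_obs(); p,M=tool(o)
    print("t",round(o["time_s"],2),"stage mm",np.round(s(p)*1000,1),"z",round(p[2],4),"yaw",round(np.degrees(np.arctan2(M[1,1],M[0,1])-TH)-90,2),"F",np.round(MS().T@o["wrist_force"][:2],1),round(o["wrist_force"][2],1),"open",round(o["opening"],2))
E
python3 -c "
from h import *
st();go([-.118,-.029],.25)"
```

```text
t 0.1 stage mm [-464.2  498.3] z 0.2525 yaw -10.59 F [-0.1 -0.7] -0.0 open 1.0
rows [-43.72 -45.47   0.31] roll -10.6
```

```bash
python3 -m pendant '[[-2,-2,0,-1],[-5,-5,0,-3],[-8,-8,0,-5],[-11,-11,0,-7],[-14,-14,0,-9],[-17,-17,0,-10.6],[-20,-20,0,-10.6],[-23,-23,0,-10.6],[-26,-26,0,-10.6],[-29,-29,0,-10.6],[-32,-32,0,-10.6],[-34,-34,0,-10.6]]'; python3 -c "
from h import *
st();go([-.118,-.029],.25)"
```

```text
time_s: 1.1
eef_pos: [0.3974, 0.1126, 0.2533]
eef_rot: [0.0, 0.069, 0.998, -0.0]
wrist_force: [-0.2, 0.5, -0.3]
opening: 1.003
grasp_force: 0.0
t 1.1 stage mm [-191.5   99.7] z 0.2533 yaw -0.03 F [-0.3  0.4] -0.3 open 1.0
rows [ -7.36 -12.87   0.33] roll -0.0
```

```bash
python3 -m pendant '[[-2,-3,0,0],[-4,-6,0,0],[-6,-9,0,0],[-7,-12,0,0],[-7.4,-12.9,0,0],[-7.4,-12.9,0,0],[-7.4,-12.9,0,0]]'; python3 - <<'E'
from h import *
st()
o=ctrl.get_obs(); im=imaging.camera("wrist"); im=im[:,:,::-1].copy()
np.savez("w1.npz",im=im,pos=o["eef_pos"],rot=o["eef_rot"])
cv2.imwrite("pics/w1.png",cv2.resize(im,(800,600)))
E
```

```text
time_s: 1.68
eef_pos: [0.4522, -0.0228, 0.2528]
eef_rot: [-0.001, 0.07, 0.998, 0.0]
wrist_force: [-0.1, 0.9, -0.2]
opening: 0.999
grasp_force: 0.0
t 1.68 stage mm [-118.7  -26.9] z 0.2528 yaw -0.08 F [-0.2  0.8] -0.2 open 1.0
```

View pics/w1.png

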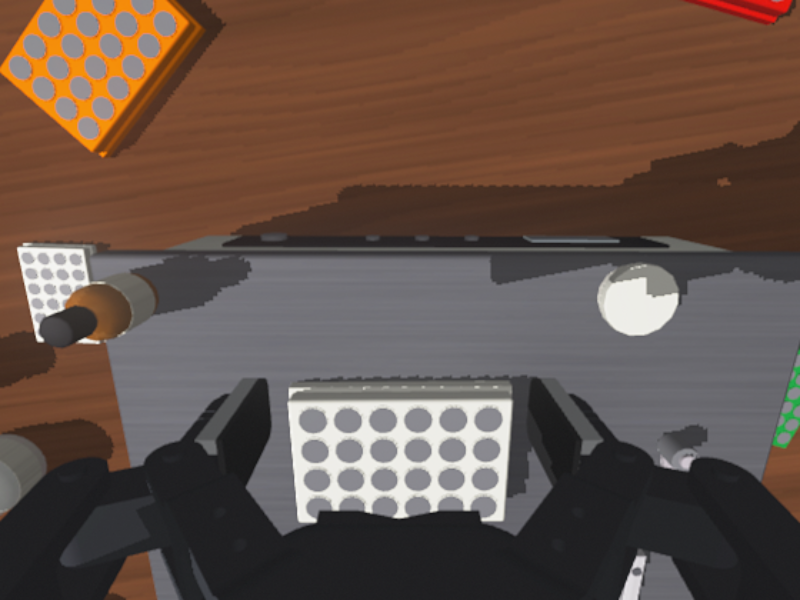

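The wrist view (near side up, +y to the right) shows the plate's near top edge from (289,400) to (512,398) and the stage's near edge at row 252. The dish at (638,300) and the roller at (683,457) are clear of the fingers.

```bash
python3 - <<'E'
from h import *
np.set_printoptions(precision=1,suppress=True)
d=np.load("w1.npz"); o=dict(eef_pos=d["pos"],eef_rot=d["rot"])
b=lambda l,z:s(back("wrist",np.array(l)*.7,z,o))*1000
print("stage near",b([(110,253),(790,253)],.14))
print("stage left edge",b([(107,345),(150,555)],.14))
print("plate top near",b([(289,401),(512,399)],.16),"skirt",b([(290,388),(512,383)],.148))
print("roller",b([(685,460)],.16))
print("dish",b([(638,298)],.154))
E
```

```text
stage near [[-150.9 -181. ]
 [-150.2  185.1]]
stage left edge [[ -98.  -192.6]
 [  52.3 -192.3]]
plate top near [[-73.  -85.6]
 [-73.9  35.7]] skirt [[-74.7 -87.8]
 [-77.5  38.4]]
roller [[-35.  136.9]]
dish [[-129.1   99. ]]
```

```bash
python3 -m pendant '[[0,0,2.5,0],[0,0,5,0],[0,0,7,0],[0,0,8,0],[0,0,8.3,0],[0,0,8.3,0]]' | tail -4;python3 -c "
from h import *
st()"; python3 -m pendant '[[0,0,0.3,0],[0,0,0.3,0],[0,0,0.6,0],[0,0,0.6,0]]'|grep -E "pos|force"
```

```text
eef_rot: [-0.001, 0.068, 0.998, 0.0]
wrist_force: [0.2, 0.1, 0.4]
opening: 1.002
grasp_force: 0.0
t 2.23 stage mm [-118.8  -26. ] z 0.1701 yaw 0.1 F [0.2 0.1] 0.4 open 1.0
eef_pos: [0.4528, -0.023, 0.1646]
wrist_force: [-0.5, -0.2, 0.0]
grasp_force: 0.0
```

```bash
for i in 1 2 3; do python3 -m pendant '[[0,0,0.2,0],[0,0,0.2,0]]'|grep -E "pos|wrist_f"; done
```

```text
eef_pos: [0.4525, -0.023, 0.1622]
wrist_force: [-0.1, 0.1, 0.0]
eef_pos: [0.4524, -0.0229, 0.16]
wrist_force: [0.3, -0.7, -0.3]
eef_pos: [0.4524, -0.0229, 0.1579]
wrist_force: [0.4, -0.3, 0.8]
```

```bash
for i in 1 2 3; do python3 -m pendant '[[0,0,0.2,0],[0,0,0.2,0]]'|grep -E "pos|wrist_f"; done
```

```text
eef_pos: [0.4524, -0.0229, 0.1559]
wrist_force: [0.8, 0.2, -0.5]
eef_pos: [0.4524, -0.0229, 0.154]
wrist_force: [-0.2, -0.4, 0.7]
eef_pos: [0.4524, -0.0229, 0.152]
wrist_force: [-0.1, -0.1, 0.4]
```

```bash
python3 -m pendant '[[-0.6,0,0,0],[-1.4,0,0,0],[-2,0,0,0],[-2.4,0,0,0],[-2.7,0,0,0],[-3,0,0,0],[-3.3,0,0,0],[-3.7,0,0,0],[-4.2,0,0,0],[-4.7,0,0,0],[-5.2,0,0,0],[-5.7,0,0,0]]' |grep -E "time|wrist_f"; python3 -m pendant '[[-0.5,0,0,0],[-1,0,0,0],[-1.5,0,0,0],[-2,0,0,0],[-2.5,0,0,0],[-2.8,0,0,0],[-3,0,0,0],[-3.1,0,0,0],[-3.1,0,0,0]]' |grep -E "time|wrist_f"; python3 - <<'E'
from h import *
st()
o=ctrl.get_obs(); im=imaging.camera("wrist"); im=im[:,:,::-1].copy()
np.savez("w2.npz",im=im,pos=o["eef_pos"],rot=o["eef_rot"])
cv2.imwrite("pics/w2.png",cv2.resize(im,(800,600)))
E
```

```text
time_s: 4.57
wrist_force: [-1.1, 0.3, -0.1]
time_s: 5.32
wrist_force: [0.5, 0.5, 0.1]
t 5.32 stage mm [-30.1 -26.9] z 0.1523 yaw 0.01 F [0.5 0.6] 0.1 open 1.0
```

View pics/w2.png

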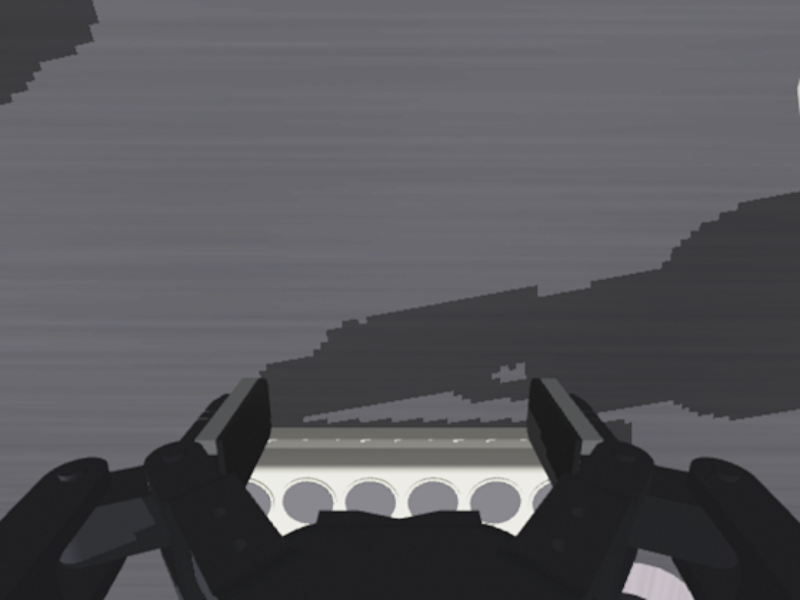

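The plate sits squarely against both fingers: its near face runs level at row 430, from x 270 to 530. I'll keep pushing.

```bash
python3 -m pendant '[[-0.3,0,0,0],[-0.8,0,0,0],[-1.3,0,0,0],[-1.8,0,0,0],[-2.3,0,0,0],[-2.8,0,0,0],[-3.3,0,0,0],[-3.7,0,0,0],[-4.0,0,0,0],[-4.3,0,0,0],[-4.5,0,0,0],[-4.5,0,0,0]]' |grep -E "time|wrist_f"; for i in 1 2 3; do python3 -m pendant '[[-0.1,0,0,0],[-0.2,0,0,0],[-0.2,0,0,0]]' >/dev/null; python3 -c "
from h import *
st()"; done
```

```text
time_s: 6.37
wrist_force: [-0.6, -0.1, 0.3]
t 6.62 stage mm [ 16.8 -26.9] z 0.1522 yaw 0.01 F [-1.7  0.4] -0.0 open 1.0
t 6.87 stage mm [ 18.9 -26.9] z 0.1523 yaw 0.01 F [-0.4  0.3] -1.4 open 1.0
t 7.12 stage mm [ 21.  -26.9] z 0.1523 yaw 0.01 F [-0.4  0.2] -0.6 open 1.0
```

```bash
for i in 1 2 3; do python3 -m pendant '[[-0.1,0,0,0],[-0.1,0,0,0]]' >/dev/null; python3 -c "
from h import *
st()"; done
```

```text
t 7.28 stage mm [ 21.6 -26.9] z 0.1522 yaw 0.01 F [-2.1  1.3] 0.3 open 1.0
t 7.45 stage mm [ 21.7 -26.8] z 0.1521 yaw 0.01 F [-5.6  0.3] 3.9 open 1.0
t 7.62 stage mm [ 21.9 -26.8] z 0.1521 yaw 0.01 F [-10.6   0.3] 5.8 open 1.0
```

The plate bears on the rail: x force rose to 10 N at TCP x 21.6 mm. Next I back off, lift, shut the gripper and go round to the right side.

```bash
python3 -m pendant '[[0.3,0,0,0],[1,0,0,0],[2,0,0,0],[3,0,0,0],[3,0,-3,0],[3,0,-6,0],[3,0,-7,0],[3,0,-7,0]]' 0 >/dev/null; python3 -c "
from h import *
st();print(ctrl.get_obs()['q'].round(2));go([.075,-.132],.22,90)"
```

```text
t 8.28 stage mm [ -3.8 -27.2] z 0.2261 yaw 0.02 F [0.1 0.1] -0.7 open 0.0
[-0.28  0.18  1.66  0.    1.29 -1.71]
rows [ -7.88 -10.48   0.68] roll -90.0
```

```bash
python3 -m pendant '[[-1,-1.5,0.5,7],[-2,-3,0.5,14],[-3,-4.5,0.5,21],[-4,-6,0.5,28],[-5,-7,0.5,35],[-6,-8,0.5,42],[-7,-9,0.5,49],[-7.9,-10.4,0.5,56],[-7.9,-10.4,0.5,63],[-7.9,-10.4,0.5,70],[-7.9,-10.4,0.5,77],[-7.9,-10.4,0.5,84]]'  >/dev/null; python3 - <<'E'
from h import *
st();go([.075,-.132],.166,-90)
o=ctrl.get_obs(); im=imaging.camera("wrist"); im=im[:,:,::-1].copy()
np.savez("w3.npz",im=im,pos=o["eef_pos"],rot=o["eef_rot"])
cv2.imwrite("pics/w3.png",cv2.resize(im,(800,600)))
E
```

```text
t 9.28 stage mm [  72.1 -130.9] z 0.2145 yaw -84.35 F [ 0.6 -0.3] -0.9 open -0.0
rows [-0.14  0.3   4.85] roll 5.6
```

View pics/w3.png

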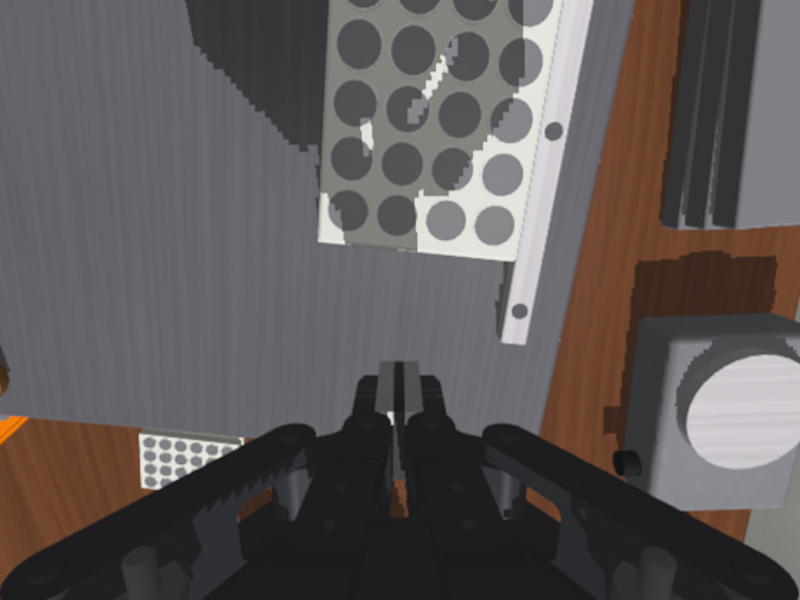

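The plate lies flat along the rail. Its right end runs from (318,243) to (517,260), and the shut fingers at (398,370) have clear stage in front of them.

```bash
python3 -m pendant '[[-0.1,0.3,1.5,5.7],[-0.1,0.3,3,5.7],[-0.1,0.3,4,5.7],[-0.1,0.3,4.5,5.7],[-0.1,0.3,4.8,5.7],[-0.1,0.3,4.8,5.7]]' >/dev/null;  python3 - <<'E'
from h import *
st()
d=np.load("w3.npz"); o=dict(eef_pos=d["pos"],eef_rot=d["rot"])
print(s(back("wrist",np.array([(318,243),(517,260)])*.7,.16,o))*1000)
E
```

```text
t 9.83 stage mm [  75.4 -131.4] z 0.1682 yaw -89.63 F [0.7 0.3] 0.2 open -0.0
[[ 35.26769551 -87.55598826]
 [115.92662834 -86.50194498]]
```

```bash
python3 -m pendant '[[0.4,0,0.2,0.3],[1,0,0.2,0.3],[1.6,0,0.2,0.3],[2.1,0,0.2,0.3],[2.5,0,0.2,0.3],[2.8,0,0.2,0.3],[3.1,0,0.2,0.3],[3.5,0,0.2,0.3],[4,0,0.2,0.3],[4.5,0,0.2,0.3],[5,0,0.2,0.3],[5.5,0,0.2,0.3]]' |grep -E "time|wrist_f"; python3 -m pendant '[[0.5,0,0,0],[1,0,0,0],[1.5,0,0,0],[2,0,0,0],[2.5,0,0,0],[3,0,0,0],[3.4,0,0,0],[3.8,0,0,0],[4.2,0,0,0],[4.5,0,0,0],[4.7,0,0,0],[4.8,0,0,0]]' |grep -E "time|wrist_f"; python3 -c "
from h import *
st()"
```

```text
time_s: 10.83
wrist_force: [-0.8, -2.0, 0.4]
time_s: 11.83
wrist_force: [0.4, -2.1, 1.4]
t 11.83 stage mm [ 75.6 -28.3] z 0.1673 yaw -89.98 F [ 0.7 -2.1] 1.4 open -0.0
```

```bash
for i in 1 2 3 4; do python3 -m pendant '[[0.1,0,0,0],[0.2,0,0,0],[0.2,0,0,0]]' >/dev/null; python3 -c "
from h import *
st()"; done
```

```text
t 12.08 stage mm [ 75.6 -26.5] z 0.1673 yaw -89.99 F [ 0.5 -1.6] 2.8 open 0.0
t 12.33 stage mm [ 75.6 -24.5] z 0.1674 yaw -89.99 F [-0.1 -3.7] 2.9 open -0.0
t 12.58 stage mm [ 75.6 -22.4] z 0.1673 yaw -89.98 F [ 0.2 -2.3] 2.9 open -0.0
t 12.83 stage mm [ 75.5 -20.4] z 0.1673 yaw -89.98 F [-0.5 -3. ] 2.8 open -0.0
```

```bash
for i in 1 2 3 4 5; do python3 -m pendant '[[0.1,0,0,0],[0.1,0,0,0]]' >/dev/null; python3 -c "
from h import *
st()"; done
```

```text
t 13.0 stage mm [ 75.6 -19.4] z 0.1673 yaw -89.98 F [ 0.6 -1.9] 2.3 open -0.01
t 13.17 stage mm [ 75.5 -18.4] z 0.1673 yaw -89.98 F [ 0.2 -2.9] 3.7 open 0.0
t 13.33 stage mm [ 75.5 -17.4] z 0.1673 yaw -89.98 F [ 0.4 -1.8] 3.7 open -0.0
t 13.5 stage mm [ 75.5 -16.4] z 0.1673 yaw -89.99 F [ 1. -3.] 3.4 open -0.0
t 13.67 stage mm [ 75.5 -15.5] z 0.1673 yaw -89.98 F [ 0.  -2.6] 3.3 open 0.0
```

```bash
for i in 1 2 3 4 5; do python3 -m pendant '[[0.1,0,0,0],[0.1,0,0,0]]' >/dev/null; python3 -c "
from h import *
st()"; done
```

```text
t 13.83 stage mm [ 75.6 -15.3] z 0.1673 yaw -89.99 F [-0.  -5.9] 2.6 open -0.0
t 14.0 stage mm [ 75.5 -15.1] z 0.1673 yaw -90.01 F [-0.8 -8.1] 3.0 open -0.01
t 14.17 stage mm [ 75.5 -14.9] z 0.1674 yaw -90.02 F [-2.2 -9.7] 2.8 open -0.0
t 14.33 stage mm [ 75.4 -14.7] z 0.1674 yaw -90.03 F [ -1.1 -13.3] 3.5 open -0.0
t 14.5 stage mm [ 75.4 -14.6] z 0.1674 yaw -90.05 F [ -2.1 -16.4] 4.4 open -0.0
```

The plate is against the end stop: y force rose to 16 N at TCP y -15.4 mm. I back off, lift and look at the corner and the retainer.

```bash
sed -i 's/C=np.array(\[.5734,-.0125\])/C=np.array([.5740,-.0082])/' h.py; python3 -m pendant '[[-0.3,0,0,0],[-1,0,0,0],[-2,0,0,0],[-2,0,-3,0],[-2,0,-6,0],[0,-1,-9,0],[3,-4,-9,0],[6,-7,-9,0],[8,-9,-9,0],[8,-9,-9,0],[8,-9,-9,0]]' >/dev/null; python3 - <<'E'
from h import *
st()
o=ctrl.get_obs(); im=imaging.camera("wrist"); im=im[:,:,::-1].copy()
np.savez("w4.npz",im=im,pos=o["eef_pos"],rot=o["eef_rot"])
cv2.imwrite("pics/w4.png",cv2.resize(im,(800,600)))
E
```

```text
t 15.42 stage mm [-15.5  66.3] z 0.2572 yaw -89.83 F [0.5 0.1] 0.0 open -0.0
```

View pics/w4.png

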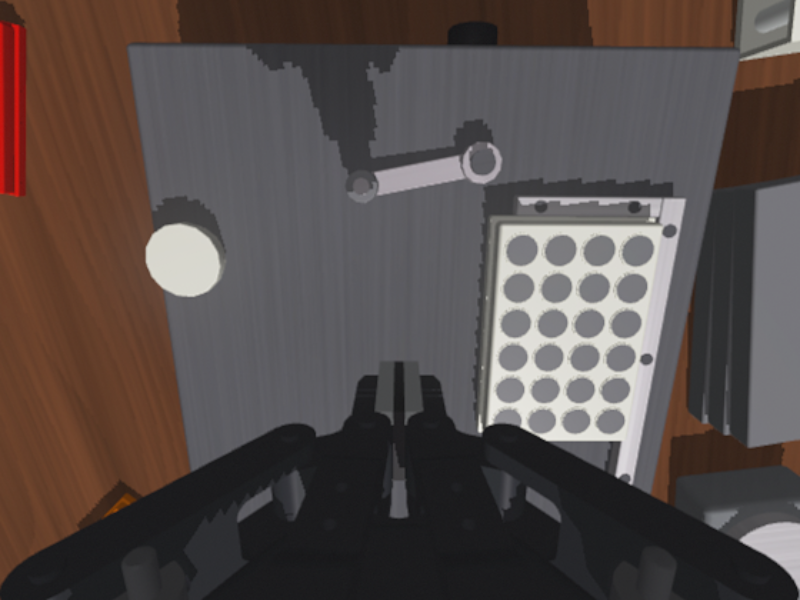

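The plate sits in the corner, with its top corners near (498,222) and (661,224). The pivot is at (482,162), the roller at (362,187) and the dish at (184,260).

```bash
python3 - <<'E'
from h import *
np.set_printoptions(precision=1,suppress=True)
d=np.load("w4.npz"); o=dict(eef_pos=d["pos"],eef_rot=d["rot"])
b=lambda l,z:s(back("wrist",np.array(l)*.7,z,o))*1000
P=b([(482,161)],.155)[0];Q=b([(362,186)],.16)[0]
print("pivot",P,"roller",Q,np.linalg.norm(P-Q),"angle",np.arctan2(-(Q-P)[1],-(Q-P)[0]))
print("plate",b([(498,222),(661,224),(483,432),(622,440)],.16),"dish",b([(184,258)],.154))
print("stage",b([(130,44),(738,48)],.14))
E
```

```text
pivot [ 24.8 145.9] roller [-33.2 134.1] 59.16090992091234 angle 0.19961050205406522
plate [[ 33.3 117.2]
 [113.6 116.5]
 [ 32.7  -0.7]
 [112.4  -5.6]] dish [[-126.7   97.7]]
stage [[-145.6  199.7]
 [ 148.1  198.5]]
```

```bash
cat >> h.py <<'E'
def arc(a,gap,rad=.062):
    t=np.array([np.sin(a),-np.cos(a)]); return np.array([.024,.145])+rad*np.array([-np.cos(a),-np.sin(a)])-t*(.019+gap)
E
python3 -c "
from h import *
go(arc(.2,.008),.17,-90+np.degrees(.2))"
```

```text
rows [ 9.38 -2.75  8.73] roll -11.4
```

```bash
python3 -m pendant '[[3,-1,0,-4],[6,-2,0,-8],[9.4,-2.7,0,-11.4],[9.4,-2.7,0,-11.4],[9.4,-2.7,3,-11.4],[9.4,-2.7,6,-11.4],[9.4,-2.7,8,-11.4],[9.4,-2.7,8.7,-11.4],[9.4,-2.7,8.7,-11.4]]' >/dev/null; python3 - <<'E'
from h import *
st()
for a in np.arange(.2,1.56,.1): print(round(a,1),end=" "); go(arc(a,0),.17,-90+np.degrees(a))
E
```

```text
t 16.22 stage mm [-42.  157.7] z 0.1677 yaw -78.68 F [0.3 0.1] -0.5 open 0.0
0.2 rows [-0.66  0.02 -0.23] roll -0.1
0.3 rows [-1.29 -0.14 -0.23] roll -5.9
0.4 rows [-1.93 -0.23 -0.23] roll -11.6
0.5 rows [-2.58 -0.26 -0.23] roll -17.3
0.6 rows [-3.22 -0.22 -0.23] roll -23.1
0.7 rows [-3.87 -0.12 -0.23] roll -28.8
0.8 rows [-4.49  0.04 -0.23] roll -34.5
0.9 rows [-5.1   0.27 -0.23] roll -40.2
1.0 rows [-5.68  0.55 -0.23] roll -46.0
1.1 rows [-6.23  0.89 -0.23] roll -51.7
1.2 rows [-6.75  1.29 -0.23] roll -57.4
1.3 rows [-7.22  1.73 -0.23] roll -63.2
1.4 rows [-7.64  2.22 -0.24] roll -68.9
1.5 rows [-8.02  2.75 -0.24] roll -74.6
```

```bash
python3 -m pendant '[[-0.3,0,-0.2,0],[-0.7,0,-0.2,0],[-1.3,-0.1,-0.2,-6],[-1.9,-0.2,-0.2,-11.6],[-2.6,-0.3,-0.2,-17.3],[-3.2,-0.2,-0.2,-23],[-3.9,-0.1,-0.2,-28.8],[-4.5,0,-0.2,-34.5],[-5.1,0.3,-0.2,-40],[-5.7,0.6,-0.2,-46],[-6.2,0.9,-0.2,-51.7],[-6.5,1.1,-0.2,-54.5]]' |grep wrist_f; python3 - <<'E'
from h import *
st()
for a in (1.2,1.3,1.4,1.45,1.5,1.55,1.57,1.6): print(round(a,2),end=" "); go(arc(a,0),.17,-90+np.degrees(a))
E
```

```text
wrist_force: [0.1, 0.8, -0.0]
t 17.22 stage mm [-16.3  96.6] z 0.1744 yaw -23.84 F [-0.   0.8] -0.0 open 0.0
1.2 rows [-0.12 -0.23  0.44] roll -2.6
1.3 rows [-0.75 -0.36  0.45] roll -8.3
1.4 rows [-1.4  -0.42  0.45] roll -14.1
1.45 rows [-1.72 -0.43  0.45] roll -16.9
1.5 rows [-2.04 -0.42  0.45] roll -19.8
1.55 rows [-2.37 -0.4   0.45] roll -22.6
1.57 rows [-2.5  -0.39  0.45] roll -23.8
1.6 rows [-2.69 -0.36  0.45] roll -25.5
```

```bash
python3 -m pendant '[[-0.1,-0.2,0.2,-3],[-0.4,-0.3,0.3,-6],[-0.8,-0.4,0.3,-8.5],[-1.1,-0.4,0.3,-11],[-1.4,-0.4,0.3,-14],[-1.7,-0.4,0.3,-17],[-1.9,-0.4,0.3,-18.5],[-2,-0.4,0.3,-19.8],[-2,-0.4,0.3,-19.8]]' |grep wrist_f; python3 - <<'E'
from h import *
st()
for a in (1.5,1.57): print(round(a,2),end=" "); go(arc(a,0),.17,-90+np.degrees(a))
o=ctrl.get_obs(); im=imaging.camera("wrist"); im=im[:,:,::-1].copy()
np.savez("w5.npz",im=im,pos=o["eef_pos"],rot=o["eef_rot"])
cv2.imwrite("pics/w5.png",cv2.resize(im,(800,600)))
E
```

```text
wrist_force: [0.7, 0.7, 0.5]
t 17.97 stage mm [-0.1 85.2] z 0.1709 yaw -4.27 F [0.6 0.8] 0.5 open 0.0
1.5 rows [-0.08 -0.07  0.09] roll -0.2
1.57 rows [-0.52 -0.18  0.09] roll -4.2
```

View pics/w5.png

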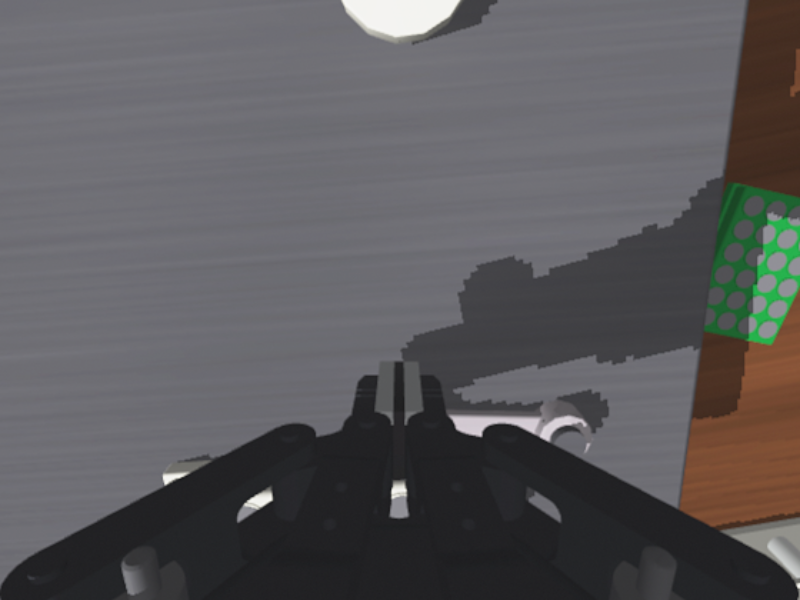

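The arm (450–560, 425) has swung along with the fingers and is nearly parallel to y. The last few millimetres are a guarded creep.

```bash
python3 -m pendant '[[-0.2,-0.1,0.1,-2],[-0.4,-0.1,0.1,-4],[-0.4,-0.1,0.1,-4.2]]' >/dev/null; python3 -c "
from h import *
st()"; for i in 1 2 3 4 5; do python3 -m pendant '[[-0.1,0,0,0],[-0.1,0,0,0]]' >/dev/null; python3 -c "
from h import *
st()"; done
```

```text
t 18.27 stage mm [ 3.1 84.3] z 0.1689 yaw -0.06 F [0.1 0.3] -0.2 open 0.0
t 18.43 stage mm [ 3.9 84.4] z 0.1686 yaw -0.16 F [-0.1  0.5] 0.6 open 0.0
t 18.6 stage mm [ 4.8 84.5] z 0.1684 yaw -0.11 F [ 0.1 -0.1] 1.2 open -0.0
t 18.77 stage mm [ 5.6 84.4] z 0.1683 yaw -0.1 F [-2.3 -1.4] 1.8 open 0.0
t 18.93 stage mm [ 6.4 84.4] z 0.1682 yaw -0.09 F [-3.2 -1.5] 1.9 open 0.0
t 19.1 stage mm [ 6.6 84.3] z 0.1681 yaw -0.08 F [-6.1 -0.9] 4.8 open 0.0
```

```bash
for i in 1 2; do python3 -m pendant '[[-0.1,0,0,0],[-0.1,0,0,0]]' >/dev/null; python3 -c "
from h import *
st()"; done; python3 -m pendant '[[0.2,0,0,0],[0.8,0,0,0],[2,0,0,0],[3,0,-2,0],[4,0,-5,0],[5,0,-8,0],[6,1,-10,0],[7,1,-12,0],[7,1,-12,0],[7,1,-12,0]]' >/dev/null;  python3 - <<'E'
from h import *
st()
o=ctrl.get_obs(); im=imaging.camera("wrist"); im=im[:,:,::-1].copy()
np.savez("w6.npz",im=im,pos=o["eef_pos"],rot=o["eef_rot"])
cv2.imwrite("pics/w6.png",cv2.resize(im,(800,600)))
E
```

```text
t 19.27 stage mm [ 6.8 84.3] z 0.1681 yaw -0.07 F [-10.8  -0.9] 6.6 open -0.0
t 19.43 stage mm [ 7.  84.3] z 0.168 yaw -0.07 F [-13.6  -2.1] 9.5 open 0.0
t 20.27 stage mm [-59.6  94.8] z 0.2898 yaw -0.06 F [ 0.  -0.9] 0.1 open 0.0
```

View pics/w6.png

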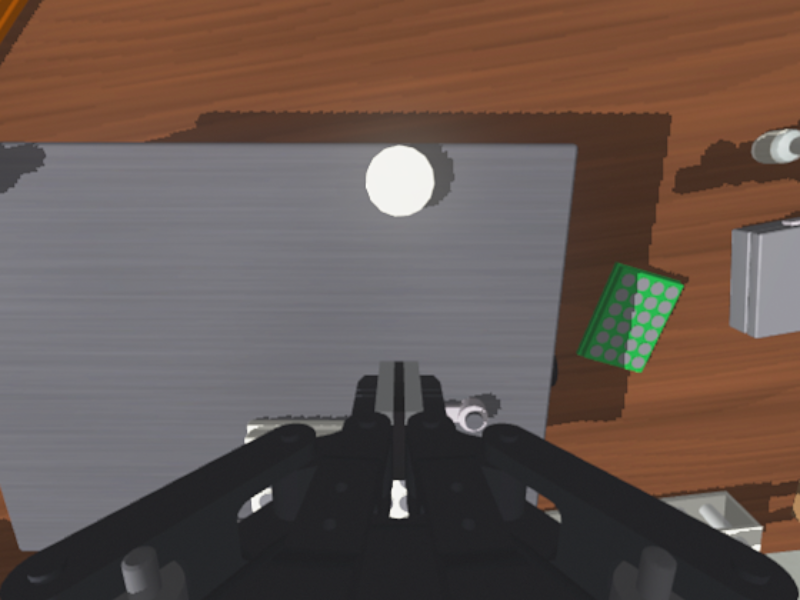

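```bash
python3 -m pendant '[[0,-1,0,7],[0,-2,0,14],[0,-2,0,21],[-1,-2,0,28],[-2,-2,0,35],[-3,-2,0,42],[-4,-2,0,49],[-4,-2,0,56],[-4,-2,0,63],[-4,-2,0,70],[-4,-2,0,77],[-4,-2,0,84]]' >/dev/null; python3 -m pendant '[[0,0,1,3],[0,0,3,6],[0,0,4,6],[0,0,4,6],[0,0,4,6]]' >/dev/null; python3 - <<'E'
from h import *
st()
o=ctrl.get_obs(); im=imaging.camera("wrist"); im=im[:,:,::-1].copy()
np.savez("w7.npz",im=im,pos=o["eef_pos"],rot=o["eef_rot"])
c=s
print(proj("wrist",np.c_[[w(v) for v in [(.024,.085),(.032,.119),(.118,.119),(.118,-.009)]],[.16]*4],o).round())
cv2.imwrite("pics/w7.png",cv2.resize(im[40:340,190:560],None,fx=2,fy=2,interpolation=cv2.INTER_CUBIC))
E
```

```text
t 21.73 stage mm [-21.   74.3] z 0.2467 yaw -90.02 F [-0.2  0.8] 0.2 open -0.0
[[343. 214.]
 [358. 166.]
 [486. 166.]
 [455. 328.]]
```

View pics/w7.png

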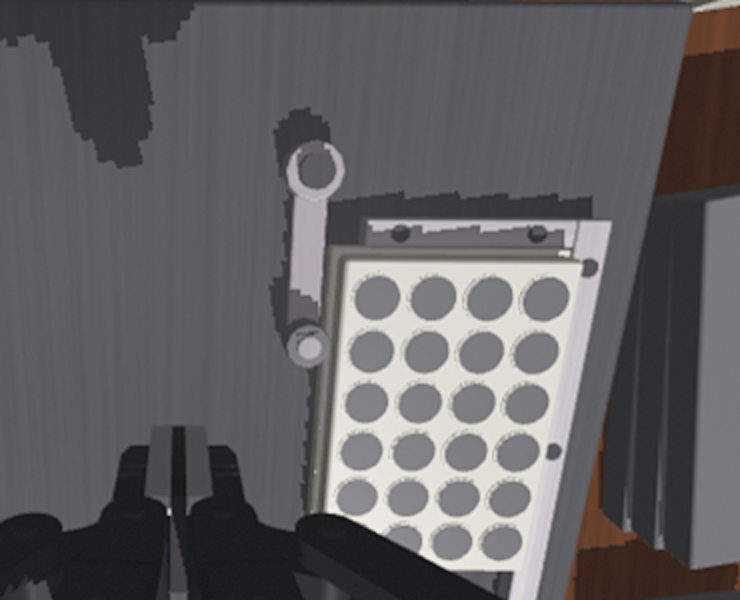

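In this last view the roller at (308,347) touches the plate's skirt. The plate shows no gap to the end stop (row 248) or to the rail along its right side, and the gripper is clear, so I hand in.

```bash
python3 -c "
from bench import workorder
print(workorder.hand_in())"
```

```text
the job is handed in; nothing more can be done
None
```

I slid the plate home against the back rail and the end stop, swung the retaining arm in until its roller rested on the plate, and handed the job in at about 22 s; the hand-in returned no verdict.

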